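# Kit the sample-preparation tray

### The arm

A 6-joint arm with a two-finger parallel gripper is mounted at the origin on a cart in front of the work surface, level with it; the furniture and walls round the work are solid. World frame = base frame: x ahead of the robot, y to its left, z up, the work surface at z = 0. Lengths are in m, angles in rad, forces in N, time in s.
With the tool pointing down it reaches from about 0.35 to 0.875 m from the base axis. Payload 4.2 kg.
Tool frame: the origin (TCP) lies where the fingers leave the gripper's body, on its centre line; the fingertips stand 70 mm ahead of it and the grasp point (between the pads) lies 51 mm ahead of it; z points along the fingers, y is the line along which they close (so a half turn about z gives the same grasp; the last joint's range is limited). The gripper opens to 87 mm and grips with 3 to 60 N. Pads are 19 mm wide; open, the fingers measure 117 mm over their backs; the gripper's body (75 mm by 190 mm) begins 51 mm behind the grasp point.
Start: joints at [-0.867, 0.385, 0.008, 0, -1.194, -0.259], TCP at [0.269, -0.564, 0.292] pointing down, gripper open.
Joint ranges: [-3.14, 3.14], [-1.21, 2.06], [-1.07, 1.41], [-3.16, 2.05], [-2.99, -0.16], [-3.1, 3.1]. Speed limits (rad/s): [2.79, 2.79, 3.14, 3.14, 3.14, 3.14].

### API

Orientations are given as a unit quaternion [w, x, y, z].
In Python, from workcell import arm, capture, camera_params, recognise, cut_out gives the robot as it stands.
- The arm moves only by the shell command python3 -m handwheel 'ROWS' [OPENING] [FORCE]. ROWS is a JSON object whose one key "steps" holds a list of rows, each a list of 2 entries, a list of its own where there are three numbers: the shift along the world's x, y, z in mm, then the turn about the world's z in units of 10 degrees (1.0 is 10 degrees). A call has 1 to 12 rows; each row is the pose to reach, as a shift and turn from the pose commanded when the call began; what a row does not reach only later rows make up. A row lasts 1/8 s, in which the tool goes at most 62.5 mm and 10.7 degrees, less where a joint would pass 70% of its speed; a pose out of reach is approached as far as the arm can. A call with a gripper value outside its range is refused whole. OPENING is the finger opening in mm, from 0 to 87, set as the call begins (- or left out, the last holds). The fingers move at their own pace and stop on an object; FORCE is the grip in N (left out, the last holds). Time passes only in rows, so rows that repeat a pose let the fingers close. It gives the time, the measured TCP pose, the force, the opening and the grip force at its end, in the units of the state.
- arm.get_state(): the state, without advancing time (a new reading comes with each control period).
- capture(name): name is "side" or "top"; returns (picture, depth): 480x640x3 uint8, red, green, blue; 480x640 float32, m along the optical axis (not along the pixel's ray), 0 where there is no reading.
- camera_params(name): a dict with "fx", "fy", "cx", "cy" (pixels), "R" (3x3) and "t" (3): a world point X has camera coordinates R X + t. Camera axes: x right, y down, z forward; pixel columns grow to the right and rows downward; lengths in m; the calibration is good to about 2 mm. A picture is of the moment at which its call begins. camera_params takes no time and is no camera call.
- arm.hand_in(): hands the job in; it is judged then, once.
Trained networks look in the newest picture that a camera, given by its name, has taken for a name from the list of things; names that differ only in an ending like _2 or _b are one class to them, and where a whole thing is asked for, a point or a joint stands for the part that bears it (a point fixed in the world has none). Each returns a list of dicts, best first, with "score" (0 to 1); they miss things now and then, are a little off and sometimes report something else, mostly with a low value. They report only what shows in the picture. A call takes as long as a camera call. They do not tell look-alikes from the thing itself.
- recognise(camera, name): "xy" ([column, row] as shares, 0 to 1, of the picture: columns of its width, rows of its height, amid what is visible of it).
- cut_out(camera, name): "mask" (480x640 bool, what is visible of it) and "xy" ([column, row] as shares, 0 to 1, of the picture: columns of its width, rows of its height, amid what is visible of it).
The state is a dict: "time": time; "q": joint angles; "dq": joint speeds; "joint_efforts": joint torques, N m; "ee_pos": TCP position; "ee_rot": TCP orientation; "contact_force": force on the tool from outside, world axes, zero at the start; "ft_torque": the same for the moment, N m; "opening": opening from 0.0 (shut) to 1.0 (fully open); "grasp_force": force on a finger pad.
Only numpy, scipy, OpenCV 4.12 (cv2) and the standard library are available. Lean on these libraries where they do the work, as an engineer would, in place of code of your own. Each camera call takes 0.05 s, during which the arm holds its last target. There are 200 camera calls.

### The job

Kit the grey preparation tray for the next measurement: set the glass vial, the case with the blue lid, the bench timer and the sampling scoop each on the white card whose black silhouette has its shape and size. Everything must stand or lie flat, centred on its silhouette and turned to line up with it (the scoop's blade over the drawn blade; timer and case either way round). Set the things down gently, do not drop them.

Things in the scene. Friction and masses are not known exactly. Their poses are not given: they have to be found in the camera images.
- tray: Fixed shallow grey tray, 190 x 330 x 12 mm (x, y, z), walls 5 mm thick and 12 mm high, floor 5 mm above the worktop, a small carrying lip at each y end (360 mm over all). Origin: centre of its underside on the worktop, z up. It holds four cards, two along x by two along y, 86 mm apart in x and 158 mm in y; which card lies in which cell differs from start to start.
- card_vial: Fixed white card (84 x 154 x 3 mm) lying in one of the four cells of the tray, with a filled black circle of 31 mm diameter: the place of the vial. Origin: centre of its underside, z up; its printed top lies 3 mm above the origin; the long side runs along its y axis, and the outline is centred on the origin.
- card_case: Fixed white card (84 x 154 x 3 mm) lying in one of the four cells of the tray, with a large filled black rectangle, 64 mm (x) by 89 mm (y): the place of the case. Origin: centre of its underside, z up; its printed top lies 3 mm above the origin; the long side runs along its y axis, and the outline is centred on the origin.
- card_timer: Fixed white card (84 x 154 x 3 mm) lying in one of the four cells of the tray, with a smaller filled black rectangle, 42 mm (x) by 66 mm (y): the place of the timer. Origin: centre of its underside, z up; its printed top lies 3 mm above the origin; the long side runs along its y axis, and the outline is centred on the origin.
- card_scoop: Fixed white card (84 x 154 x 3 mm) lying in one of the four cells of the tray, with a long narrow black scoop shape, 141 mm along y, 12 to 15 mm wide, blade at the +y end and handle at the -y end: the place of the scoop. Origin: centre of its underside, z up; its printed top lies 3 mm above the origin; the long side runs along its y axis, and the outline is centred on the origin.
- vial: Loose glass sample vial with a white screw cap, round, 27 mm diameter, 57 mm high, about 27 g, standing. Origin: centre of its underside; z is up along its axis. Grip across the body.
- case: Loose small closed plastic case, grey with a blue lid (the lid does not open), 57 mm (x) by 85 mm (y) by 32 mm high, 140 g, lying flat. Origin: centre of its underside; x is the short side, along which it can be gripped, y the long side, z up.
- timer: Loose white bench timer with a display, 38 mm (x) by 62 mm (y) at its base, 58 mm high, 60 g, upright on its base. Origin: centre of its underside; y runs along the 62 mm side, z up. Front and back slope, the two ends 62 mm apart are upright: grip across them, along y.
- scoop: Loose sampling scoop (spatula) lying flat, 136 mm long along its y axis: a round white handle 10 mm thick from y = -68 to -6 mm, with its axis 5 mm above the worktop, then a thin shaft, and a flat steel blade 13 mm wide at the +y end. Origin: the middle of its length at the underside, z up. 18 g; grip the handle across x, about y = -22 mm.
- scoop_blade (a point): Middle of the scoop's blade, 58 mm along +y from the scoop's origin.
Not all that is in view belongs to the job. Leave any turquoise look-alike of the case alone.

How it is judged:
At the end, for the whole second after the job is handed in: Each thing rests on its own card, released and still: vial, case, timer upright and within 10 mm of the card's middle, scoop flat within 12 mm with its blade at the card's +y end; case, timer (either way round) and scoop aligned with the card's y axis within 0.2 rad (horizontal distance between vial and card_vial below 0.01 m and z of vial in the frame of card_vial between -0.001 and 0.008 m and linear speed of each of vial, case, timer, scoop below 0.02 m/s and contact force between each of vial, case, timer, scoop and the fingers below 0.05 N and angle between each of vial, case, timer's own z axis and vertical below 0.12 rad and horizontal distance between case and card_case below 0.01 m and z of case in the frame of card_case between -0.001 and 0.008 m and angle between the y axis of case and the y axis of card_case, either way round below 0.2 rad and horizontal distance between timer and card_timer below 0.01 m and z of timer in the frame of card_timer between -0.001 and 0.008 m and angle between the y axis of timer and the y axis of card_timer, either way round below 0.2 rad and horizontal distance between scoop and card_scoop below 0.012 m and z of scoop in the frame of card_scoop between -0.001 and 0.008 m and angle between the y axis of scoop and the y axis of card_scoop, either way round below 0.2 rad and y of scoop_blade in the frame of card_scoop above 0.03 m and z of scoop_blade in the frame of card_scoop below 0.01 m); the robot touches nothing.
It fails at once if one of the four things is dropped (falls freely faster than 0.7 m/s) ((linear speed of vial above 0.7 m/s and contact force between vial and the fingers below 0.01 N) or (linear speed of case above 0.7 m/s and contact force between case and the fingers below 0.01 N) or (linear speed of timer above 0.7 m/s and contact force between timer and the fingers below 0.01 N) or (linear speed of scoop above 0.7 m/s and contact force between scoop and the fingers below 0.01 N)).
It also fails if it takes over 120 s, if anything falls off the work surface, if the arm or the gripper's body presses on something with over 40 N, if the wrist force passes 120 N, or if a joint passes its speed limit or range.

## Working session

There is one attempt and no reset: what is moved stays moved. The work goes in short steps, Python scripts to look and compute and a shell command to move; the robot and the scene stay as the last step left them, time stands still between calls to the robot, and variables do not carry over. Pictures are saved under pics/ and viewed, at most 14 in all, crops included, and the job is handed in when it is done.

```bash
ls; mkdir -p pics
cat > h.py <<'E'
import numpy as np,cv2
from workcell import arm,capture,camera_params,recognise,cut_out
def world(cam,u,v,d):
    p=camera_params(cam);R=np.array(p["R"]);t=np.array(p["t"])
    c=np.stack([(u-p["cx"])/p["fx"]*d,(v-p["cy"])/p["fy"]*d,d],-1)
    return (c-t)@R
def cloud(cam,depth,mask):
    v,u=np.nonzero(mask&(depth>0)); return world(cam,u,v,depth[v,u])
def save(n,img): cv2.imwrite("pics/"+n,img[:,:,::-1])
E
python3 - <<'E'
from h import *
np.set_printoptions(precision=4,suppress=True)
for c in("top","side"):
    im,d=capture(c);save(c+"1.png",im);p=camera_params(c)
    print(c,-np.array(p["R"]).T@np.array(p["t"]),p["fx"],np.array(p["R"])[2])
    for n in["tray","card_vial","card_case","card_timer","card_scoop","vial","case","timer","scoop","scoop_blade"]:
        for r in cut_out(c,n)[:3]:
            if r["score"]<.2: continue
            q=cloud(c,d,r["mask"])
            print(n,round(r["score"],2),np.array(r["xy"])*[640,480],r["mask"].sum(),np.median(q,0) if len(q) else None,np.percentile(q[:,2],[2,98]) if len(q) else None)
s=arm.get_state();print(s["time"],s["ee_pos"],s["ee_rot"])
E
```

```text
pics
top [0.3589 0.1427 1.3216] 495.7830037115412 [ 0.1063 -0.0038 -0.9943]
tray 0.81 [366.016 254.112] 2147 [0.4906 0.0016 0.0071] [-0.0037  0.0147]
card_vial 0.87 [391.68 275.52] 1850 [ 0.433  -0.0637  0.0064] [0.0008 0.0118]
card_vial 0.21 [336.896 232.512] 1757 [0.5392 0.0803 0.0066] [0.001 0.012]
card_case 0.57 [334.784 263.184] 1816 [0.4544 0.0935 0.0067] [0.0016 0.0125]
card_timer 0.92 [336.768 231.888] 1806 [0.5391 0.0819 0.0065] [0.0008 0.012 ]
card_timer 0.72 [395.2   242.208] 1874 [ 0.518  -0.0756  0.0066] [0.0006 0.012 ]
card_scoop 0.71 [393.28  241.824] 1788 [ 0.5173 -0.0777  0.0066] [0.0008 0.0121]
case 0.73 [131.904 255.792] 837 [0.4551 0.6152 0.0295] [0.0014 0.0348]
case 0.6 [236.8   213.504] 684 [0.5781 0.3425 0.0299] [0.0166 0.0352]
case 0.25 [245.184 275.088] 119 [0.4121 0.3298 0.0059] [-0.0036  0.012 ]
timer 0.63 [502.784 224.88 ] 397 [ 0.569  -0.3501  0.0355] [0.0029 0.0585]
timer 0.31 [365.184 251.808] 2078 [0.4909 0.0103 0.0071] [-0.0033  0.0147]
scoop 0.7 [244.608 273.6  ] 110 [0.4103 0.3252 0.0055] [-0.0051  0.012 ]
scoop_blade 0.61 [246.976 275.904] 93 [0.41
[... 378 characters left out ...]
 [0.5436 0.0699 0.0075] [0.0045 0.0103]
card_scoop 0.63 [329.92  279.024] 1269 [ 0.521  -0.0849  0.0078] [0.0053 0.0104]
vial 0.89 [290.688 343.68 ] 542 [ 0.4188 -0.3607  0.0312] [-0.001   0.0573]
case 0.9 [331.712 206.4  ] 491 [0.5809 0.3131 0.0259] [0.0003 0.0328]
case 0.69 [285.312 175.392] 397 [0.458  0.5991 0.0227] [-0.0017  0.0338]
timer 0.66 [378.816 344.88 ] 939 [ 0.5695 -0.3754  0.0317] [0.0024 0.0579]
scoop 0.51 [272.896 213.792] 18 [0.413  0.3064 0.0088] [0.0046 0.0109]
scoop 0.48 [377.088 347.712] 940 [ 0.5694 -0.3756  0.0319] [0.0031 0.0582]
scoop_blade 0.47 [274.496 212.496] 3 [0.4135 0.3068 0.0099] [0.0075 0.011 ]
1.1 [ 0.2689 -0.5642  0.2923] [ 0.     -0.2205  0.9754 -0.    ]
```

View pics/top1.png

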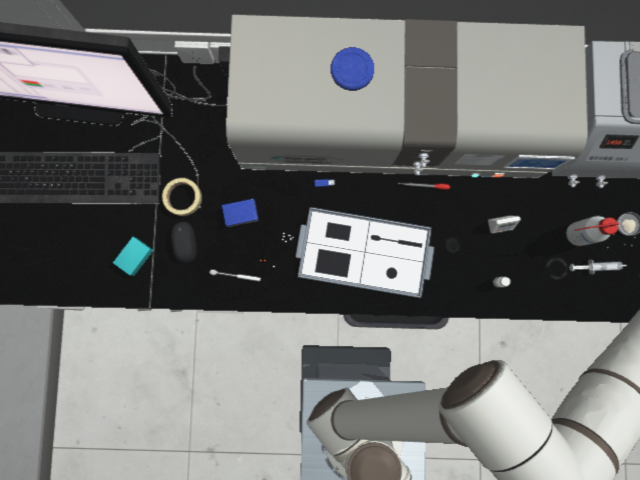

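View pics/side1.png

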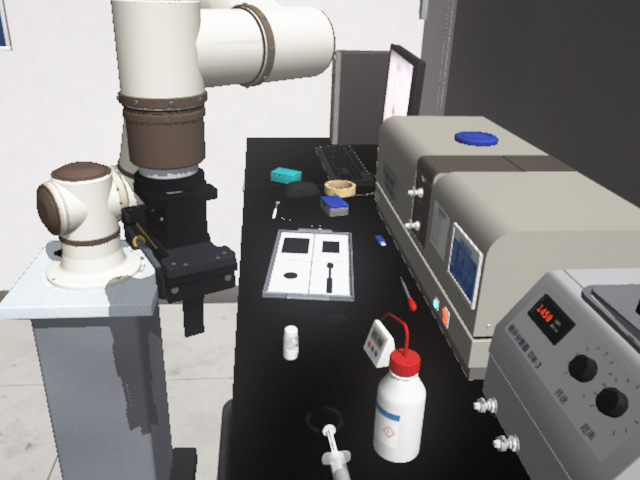

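```bash
cat >> h.py <<'E'
def plane(cam,uv,z):
    p=camera_params(cam);R=np.array(p["R"]);t=np.array(p["t"]);o=-R.T@t
    uv=np.atleast_2d(np.asarray(uv,float))
    r=np.stack([(uv[:,0]-p["cx"])/p["fx"],(uv[:,1]-p["cy"])/p["fy"],np.ones(len(uv))],-1)@R
    return (o+r*((z-o[2])/r[:,2])[:,None])[:,:2]
def rect(im,cam,c,z,half,mm=1.0):
    "ortho picture of the plane z about c; world +x up, +y left"
    n=int(2*half/mm);g=(n/2-np.arange(n))*mm/1000
    X=np.stack(np.broadcast_arrays(c[0]+g[:,None],c[1]+g[None,:],z),-1)
    p=camera_params(cam);q=X@np.array(p["R"]).T+np.array(p["t"])
    return cv2.remap(im,(q[...,0]/q[...,2]*p["fx"]+p["cx"]).astype(np.float32),(q[...,1]/q[...,2]*p["fy"]+p["cy"]).astype(np.float32),cv2.INTER_CUBIC)
def blobs(m,c,mm=1.0):
    "minAreaRect of blobs in an ortho mask -> centre world, size mm, angle of long side to world y"
    out=[];n=m.shape[0]
    for k in cv2.findContours(m.astype(np.uint8),cv2.RETR_EXTERNAL,cv2.CHAIN_APPROX_NONE)[0]:
        if cv2.contourArea(k)*mm*mm<150: continue
        b=cv2.boxPoints(cv2.minAreaRect(k));e=[b[1]-b[0],b[2]-b[1]];e.sort(key=np.linalg.norm);l=e[1]
        w=-l[::-1];a=np.arctan2(-w[0],w[1]);a=(a+np.pi/2)%np.pi-np.pi/2
        ctr=np.array(c)+(n/2-b.mean(0)[::-1])*mm/1000
        out.append((ctr.round(4),[round(float(np.linalg.norm(x)*mm),1) for x in e],round(float(np.degrees(a)),1),int(cv2.contourArea(k)*mm*mm)))
    return out
E
python3 - <<'E'
from h import *
P={"tray":((.488,.003),.008,200),"scoop":((.41,.33),.005,100),"case":((.578,.335),.032,100),"timer":((.57,-.355),.058,80),"vial":((.42,-.355),.057,80)}
rows=[]
for c in("top","side"):
    im,_=capture(c);r=[]
    for n,(ctr,z,h) in P.items():
        o=rect(im,c,ctr,z,h,.5);g=o.max(2).astype(int);mx=o.astype(int)
        if n=="tray":
            tr=o; 
            print(c,n,blobs(g>110,ctr,.5)[:2]); 
            m=(g<90).astype(np.uint8)
            print("   sil",[b for b in blobs(m,ctr,.5) if b[3]<9000])
        elif n=="case": print(c,n,blobs((mx[...,2]>110)&(mx[...,2]>1.5*mx[...,0]),ctr,.5))
        else: print(c,n,blobs(g>100,ctr,.5))
        r.append(cv2.resize(o,(380 if n=="tray" else 200,)*2))
    rows.append(np.vstack([cv2.resize(r[0],(400,400)),]));rows.append(np.vstack([np.hstack(r[1:3]),np.hstack(r[3:5])]))
cv2.imwrite("pics/o1.png",cv2.resize(np.vstack([np.hstack(rows[:2]),np.hstack(rows[2:])]),(600,600))[:,:,::-1])
E
```

```text
top tray [(array([0.3052, 0.0033]), [33.5, 399.5], -0.0, 5087), (array([0.4871, 0.0073]), [189.9, 359.8], -7.9, 63905)]
   sil []
top scoop [(array([0.3162, 0.3303]), [11.5, 199.5], -0.0, 1997), (array([0.415, 0.35 ]), [13.9, 136.9], -6.2, 996)]
top case [(array([0.5798, 0.3413]), [57.7, 86.6], 13.7, 4788)]
top timer [(array([ 0.5667, -0.3496]), [37.4, 81.7], 12.6, 2313)]
top vial [(array([ 0.4164, -0.3398]), [25.5, 41.4], 8.1, 819)]
side tray [(array([0.3063, 0.0033]), [35.5, 399.5], -0.0, 8844), (array([0.4895, 0.0143]), [192.0, 375.6], -7.9, 68053)]
   sil [(array([ 0.3023, -0.0183]), [27.5, 212.5], -0.0, 4515)]
side scoop [(array([0.3178, 0.3303]), [14.5, 199.5], -0.0, 2667), (array([0.4157, 0.3422]), [13.3, 141.8], -7.7, 1262)]
side case [(array([0.5832, 0.3328]), [60.8, 99.9], 11.0, 5400)]
side timer [(array([ 0.5771, -0.3725]), [85.7, 126.4], -1.8, 4949), (array([ 0.645 , -0.2908]), [10.0, 31.5], -0.0, 263)]
side vial [(array([ 0.4168, -0.3865]), [25.0, 97.1], -3.2, 2190)]
```

View pics/o1.png

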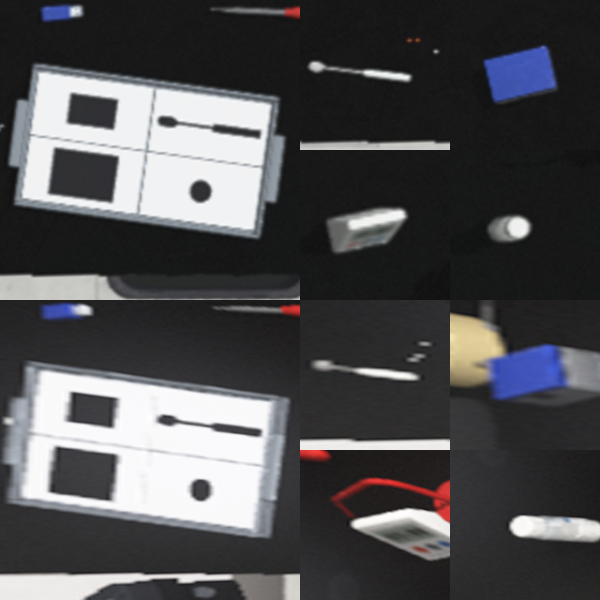

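Run:
```python
from h import *
ctr=(.4871,.0073)
for c in("top","side"):
    im,d=capture(c)
    o=rect(im,c,ctr,.008,160,.5);g=o.max(2)
    n=len(g);yy,xx=np.mgrid[:n,:n];X=(n/2-yy)*.5;Y=(n/2-xx)*.5;a=np.radians(-7.9)
    for nm,(i,j) in {"LL":(-43,79),"UL":(43,79),"LR":(-43,-79),"UR":(43,-79)}.items():
        lx=X*np.cos(a)+Y*np.sin(a)-i; ly=-X*np.sin(a)+Y*np.cos(a)-j
        m=(abs(lx)<37)&(abs(ly)<73)&(g<130)
        print(c,nm,blobs(m,ctr,.5))
    for nm,cc,z in(("timer",(.568,-.35),.058),("vial",(.417,-.345),.057)):
        o=rect(im,c,cc,z,60,.5).min(2);
        for th in(170,200,225): print(c,nm,th,blobs(o>th,cc,.5))
    v,u=np.mgrid[:480,:640];W=world(c,u.ravel(),v.ravel(),d.ravel());W=W[d.ravel()>0]
    a=np.radians(12.6);L=W-[.5665,-.35,0]
    lx=L[:,0]*np.cos(a)+L[:,1]*np.sin(a);ly=-L[:,0]*np.sin(a)+L[:,1]*np.cos(a)
    for z in range(8,60,8):
        k=(abs(lx)<.04)&(abs(ly)<.045)&(abs(W[:,2]-z/1000)<.004)
        if k.sum()>5: print(" ",z,k.sum(),(np.percentile(lx[k],[5,50,95])*1000).round(),(np.percentile(ly[k],[3,97])*1000).round())
```

```text
top LL [(array([0.4547, 0.0918]), [62.3, 86.4], -7.8, 5220)]
top UL [(array([0.5397, 0.08  ]), [40.2, 63.1], -7.9, 2430)]
top LR [(array([ 0.4329, -0.0642]), [27.0, 28.5], -90.0, 599)]
top UR [(array([ 0.5189, -0.076 ]), [13.4, 137.1], -7.1, 962)]
top timer 170 [(array([ 0.5764, -0.3562]), [13.4, 60.9], 12.3, 681)]
top timer 200 [(array([ 0.5763, -0.3564]), [10.6, 58.8], 11.9, 525)]
top timer 225 [(array([ 0.5761, -0.3566]), [8.5, 57.1], 11.9, 389)]
top vial 170 [(array([ 0.4174, -0.348 ]), [20.9, 22.1], -15.9, 362)]
top vial 200 [(array([ 0.4175, -0.3481]), [19.5, 19.9], -14.0, 306)]
top vial 225 [(array([ 0.4175, -0.3485]), [17.0, 18.0], -90.0, 242)]
  8 61 [-14. -10.  30.] [-40.  43.]
  16 49 [-11.  -8.  22.] [-33.  24.]
  24 43 [-9. -5. 20.] [-37.  23.]
  32 47 [-7. -4. 18.] [-31.  23.]
  40 42 [-3. -1. 17.] [-34.  23.]
  48 56 [-1.  2. 14.] [-36.  22.]
  56 96 [ 3.  8. 13.] [-37.  21.]
side LL [(array([0.4566, 0.0924]), [62.2, 85.5], -7.9, 5066)]
side UL [(array([0.5417, 0.0802]), [39.7, 61.7], -7.8, 2315)]
side LR [(array([ 0.4345, -0.0645]), [24.4, 28.0], 85.9, 552)]
side UR [(array([ 0.5207, -0.0765]), [12.8, 137.8], -7.1, 951)]
side timer 170 [(array([ 0.577 , -0.3703]), [19.7, 79.0], 2.0, 921)]
side timer 200 [(array([ 0.5774, -0.3707]), [18.1, 77.9], 1.6, 743)]
side timer 225 [(array([ 0.5775, -0.3712]), [16.7, 76.9], 2.0, 612)]
side vial 170 [(array([ 0.418 , -0.3722]), [21.7, 65.4], -2.1, 1208)]
side vial 200 [(array([ 0.4188, -0.3722]), [20.5, 64.5], -0.0, 920)]
side vial 225 [(array([ 0.4205, -0.3581]), [19.4, 35.2], 14.0, 488)]
  8 125 [-13. -11.   6.] [-44.  15.]
  16 122 [-10.  -8.   6.] [-44.  14.]
  24 123 [-8. -6.  8.] [-43.  14.]
  32 125 [-5. -3. 12.] [-44.  14.]
  40 115 [-3. -1. 13.] [-44.  14.]
  48 127 [-1.  2. 13.] [-44.  14.]
  56 166 [ 3.  6. 13.] [-43.  15.]
```

```bash
python3 -m handwheel '{"steps":[[[37,54,0],-0.3],[[74,108,-30],-0.7],[[111,162,-70],-1.0],[[140,206,-100],-1.33],[[148.7,216.2,-120],-1.33],[[148.7,216.2,-120],-1.33],[[148.7,216.2,-120],-1.33]]}' 60 15
python3 - <<'E'
from h import *
s=arm.get_state();print(s["ee_pos"],s["ee_rot"],s["q"])
a,_=capture("top");b,_=capture("side")
save("v1.png",np.hstack([cv2.resize(a[180:330,430:590],(400,375),interpolation=2),cv2.resize(b[220:400,200:400],(400,375))]))
E
```

```text
time: 2.17
ee_pos: [0.418, -0.3484, 0.1729]
ee_rot: [0.0, -0.106, 0.994, -0.0]
contact_force: [0.4, 0.1, -0.5]
opening: 0.687
grasp_force: 0.0
[ 0.41804343 -0.34843785  0.17289642] [ 3.48571586e-04 -1.06436337e-01  9.94319349e-01 -4.65106463e-04] [-3.96590384e-01  3.67304903e-01 -3.53042656e-01  6.37511007e-04
 -8.49389549e-01 -9.61350027e-01]
```

View pics/v1.png

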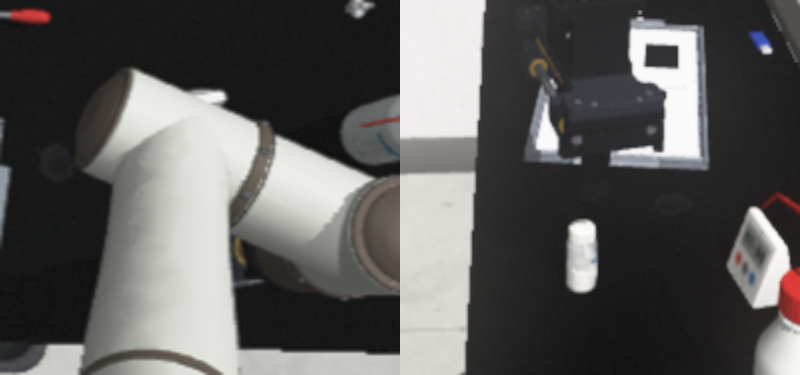

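Run:
```python
from h import *
p=camera_params("side");
def pr(X): q=np.array(p["R"])@X+p["t"]; return q[:2]/q[2]*p["fx"]+[p["cx"],p["cy"]]
a=np.radians(12.2);y=np.array([-np.sin(a),np.cos(a),0])
c=np.array([.418,-.3484,.1729-.07])
for o in(.03,.0375,.045): print(pr(c-o*y))
print(pr(np.array([.4176,-.348,.057])),pr(np.array([.4176,-.348,.0])))
```

```text
[295.29808762 313.64005567]
[296.57013773 316.01967951]
[297.86040515 318.43338249]
[289.84109094 327.58519387] [289.49400229 355.27338753]
```

```bash
python3 -m handwheel '{"steps":[[[0,0,-45],0],[[0,0,-80],0],[[0,0,-92],0],[[0,0,-92],0],[[0,0,-92],0]]}'; python3 -m handwheel '{"steps":[[[0,0,0],0],[[0,0,0],0],[[0,0,0],0],[[0,0,0],0],[[0,0,0],0],[[0,0,0],0]]}' 10 12
```

```text
time: 2.9
ee_pos: [0.4185, -0.3487, 0.0818]
ee_rot: [0.001, -0.106, 0.994, -0.001]
contact_force: [0.2, -0.1, 0.2]
opening: 0.687
grasp_force: 0.0
time: 3.65
ee_pos: [0.4177, -0.348, 0.0804]
ee_rot: [0.0, -0.106, 0.994, -0.0]
contact_force: [0.3, 0.9, 1.2]
opening: 0.303
grasp_force: 12.0
```

```bash
python3 -m handwheel '{"steps":[[[0,0,30],0],[[0,0,60],0],[[2,40,60],0],[[4,90,60],0],[[7,140,60],0],[[10,190,60],0],[[13,240,60],0],[[15,275,60],0],[[15.3,283.8,60],0],[[15.3,283.8,60],0],[[15.3,283.8,60],0]]}'
python3 - <<'E'
from h import *
a,_=capture("top");b,_=capture("side")
save("v2.png",np.hstack([cv2.resize(a[190:310,300:460],(400,300),interpolation=2),cv2.resize(b[180:330,230:390],(400,375))[:300]]))
E
```

```text
time: 5.03
ee_pos: [0.4328, -0.065, 0.1401]
ee_rot: [-0.0, -0.105, 0.994, -0.0]
contact_force: [0.3, -0.3, -0.5]
opening: 0.303
grasp_force: 12.0
```

View pics/v2.png

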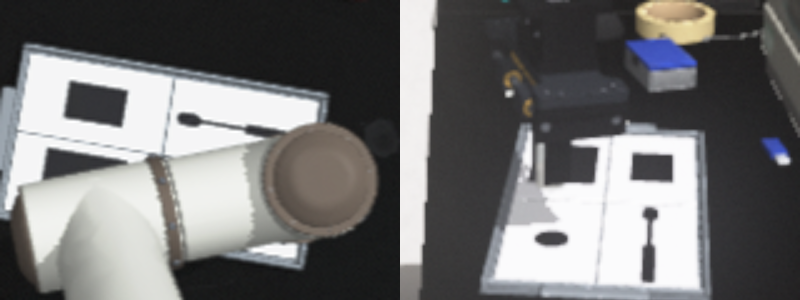

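```bash
python3 -m handwheel '{"steps":[[[0,0,-25],0],[[0,0,-42],0],[[0,0,-50],0],[[0,0,-51.5],0],[[0,0,-51.5],0],[[0,0,-51.5],0]]}'; python3 -m handwheel '{"steps":[[[0,0,0],0],[[0,0,0],0],[[0,0,0],0],[[0,0,0],0]]}' 45; python3 -m handwheel '{"steps":[[[0,0,30],0],[[0,0,70],0],[[0,0,90],0],[[0,-60,90],0],[[0,-120,90],0],[[0,-120,90],0]]}' 87
```

```text
time: 5.88
ee_pos: [0.4333, -0.0641, 0.0893]
ee_rot: [0.001, -0.106, 0.994, 0.0]
contact_force: [-0.8, -0.5, -0.4]
opening: 0.301
grasp_force: 12.0
time: 6.38
ee_pos: [0.4329, -0.0641, 0.0888]
ee_rot: [0.0, -0.106, 0.994, 0.0]
contact_force: [0.7, 0.1, -0.1]
opening: 0.509
grasp_force: 0.0
time: 7.12
ee_pos: [0.4324, -0.1872, 0.1785]
ee_rot: [-0.0, -0.103, 0.995, -0.0]
contact_force: [0.8, 0.5, -0.4]
opening: 0.988
grasp_force: 0.0
```

```bash
cat >> h.py <<'E'
T={"vial":(.4329,-.0642),"case":(.4547,.0918),"timer":(.5397,.080),"scoop":(.5184,-.076)}
E
python3 - <<'E'
from h import *
b,d=capture("side");a,_=capture("top")
for c in("top","side"):
    for r in cut_out(c,"vial")[:1]:
        print(c,r["score"],np.array(r["xy"])*[640,480],np.median(cloud(c,d,r["mask"]),0) if c=="side" else "")
o=rect(a,"top",T["vial"],.065,50,.5);o2=rect(b,"side",T["vial"],.008,80,.5)
save("v3.png",np.hstack([cv2.resize(o,(300,300)),cv2.resize(o2,(300,300))]))
E
```

```text
side 0.68 [290.176 265.296] [ 0.4334778  -0.07503542  0.04093791]
```

View pics/v3.png

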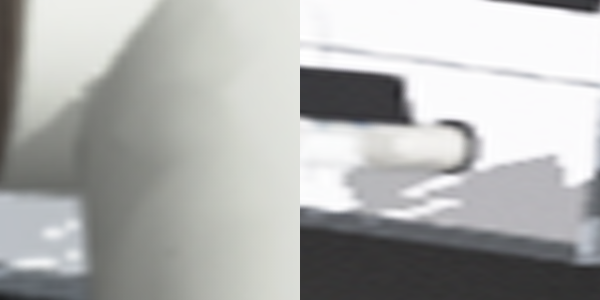

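Run:
```python
from h import *
im,d=capture("side")
v,u=np.mgrid[:480,:640];W=world("side",u,v,d)
r=(im[...,0]>130)&(im[...,1]<70)&(d>0)&(u>360)&(v>300)
q=W[r];
for lo in np.arange(-.65,-.3,.025):
    k=(q[:,1]>lo)&(q[:,1]<=lo+.025)
    if k.sum(): print(round(lo,3),k.sum(),np.median(q[k],0).round(3),q[k][:,2].max().round(3))
```

```text
-0.6 401 [ 0.553 -0.583  0.147] 0.154
-0.575 413 [ 0.556 -0.566  0.152] 0.207
-0.55 47 [ 0.744 -0.542  0.2  ] 0.207
-0.525 7 [ 0.549 -0.521  0.183] 0.184
-0.375 3 [ 0.645 -0.352 -0.001] -0.0
-0.35 10 [ 0.624 -0.339 -0.001] 0.001
```

```bash
python3 -m handwheel '{"steps":[[[40,-45,0],0],[[80,-90,0],0],[[115,-135,0],0],[[138,-165,0],0],[[141.5,-171.8,0],0],[[141.5,-171.8,0],0],[[141.5,-171.8,-40],0],[[141.5,-171.8,-80],0],[[141.5,-171.8,-95],0],[[141.5,-171.8,-95],0],[[141.5,-171.8,-95],0]]}' 87; python3 -m handwheel '{"steps":[[[0,0,0],0],[[0,0,0],0],[[0,0,0],0],[[0,0,0],0],[[0,0,0],0]]}' 40 15
```

```text
time: 8.75
ee_pos: [0.5755, -0.356, 0.0858]
ee_rot: [0.001, -0.107, 0.994, -0.001]
contact_force: [0.2, -0.2, -0.2]
opening: 1.0
grasp_force: 0.0
time: 9.38
ee_pos: [0.5746, -0.3562, 0.0842]
ee_rot: [0.0, -0.106, 0.994, -0.0]
contact_force: [-0.1, -0.5, 2.2]
opening: 0.711
grasp_force: 15.0
```

```bash
python3 -m handwheel '{"steps":[[[0,0,40],0],[[0,0,75],0],[[-4,50,75],-0.4],[[-9,105,75],-0.8],[[-13,160,75],-1.2],[[-18,215,75],-1.6],[[-22,270,75],-2.0],[[-26,325,75],-2.0],[[-30,380,75],-2.0],[[-34,425,75],-2.0],[[-34.7,436,75],-2.0],[[-34.7,436,75],-2.0]]}'; python3 -m handwheel '{"steps":[[[0,0,0],0],[[0,0,-30],0],[[0,0,-55],0],[[0,0,-64],0],[[0,0,-66.5],0],[[0,0,-66.5],0],[[0,0,-66.5],0]]}'
```

```text
time: 10.88
ee_pos: [0.5395, 0.0804, 0.1585]
ee_rot: [-0.0, 0.068, 0.998, -0.0]
contact_force: [0.4, 0.1, -1.1]
opening: 0.713
grasp_force: 15.0
time: 11.75
ee_pos: [0.5403, 0.0802, 0.0931]
ee_rot: [0.001, 0.068, 0.998, 0.0]
contact_force: [0.3, 0.0, -0.1]
opening: 0.713
grasp_force: 15.0
```

```bash
python3 -m handwheel '{"steps":[[[0,0,0],0],[[0,0,0],0],[[0,0,0],0],[[0,0,0],0]]}' 84; python3 -m handwheel '{"steps":[[[0,0,25],0],[[0,0,60],0],[[0,0,95],0],[[0,40,95],1],[[5,80,95],2],[[10,120,95],3],[[15,160,95],4],[[20,200,95],5],[[30,230,95],6],[[40,255,95],7],[[40.1,261.3,95],8],[[40.1,261.3,95],9]]}' 87; python3 -m handwheel '{"steps":[[[0,0,0],1],[[0,0,0],2],[[0,0,0],2.15],[[0,0,0],2.15],[[0,0,0],2.15]]}'
python3 - <<'E'
from h import *
s=arm.get_state();print(s["q"])
a,d=capture("top");b,_=capture("side")
ctr=(.4871,.0073)
save("v4.png",np.hstack([cv2.resize(a[170:320,190:450],(400,240),interpolation=2),cv2.resize(b[180:330,230:490],(400,240))]))
for nm,z,th in(("timer",.066,200),("vial",.065,200)):
    o=rect(a,"top",T[nm],z,60,.5).min(2);print(nm,blobs(o>th,T[nm],.5))
E
```

```text
time: 12.25
ee_pos: [0.5397, 0.0801, 0.0922]
ee_rot: [-0.0, 0.068, 0.998, -0.0]
contact_force: [0.4, 0.4, -0.2]
opening: 0.958
grasp_force: 0.0
time: 13.75
ee_pos: [0.5796, 0.3421, 0.1866]
ee_rot: [-0.0, -0.66, 0.751, 0.0]
contact_force: [-0.6, -0.3, 0.1]
opening: 0.998
grasp_force: 0.0
time: 14.38
ee_pos: [0.5798, 0.3413, 0.1872]
ee_rot: [0.0, 0.786, -0.618, -0.0]
contact_force: [0.5, -0.1, 0.1]
opening: 1.0
grasp_force: 0.0
[ 7.71812954e-01  5.46015174e-01 -9.93333417e-04 -4.62509103e-05
 -1.02388424e+00 -5.34378652e-01]
timer [(array([0.5302, 0.0803]), [100.0, 119.5], -0.0, 7729)]
vial [(array([ 0.4372, -0.0639]), [111.5, 119.5], -0.0, 11058)]
```

View pics/v4.png

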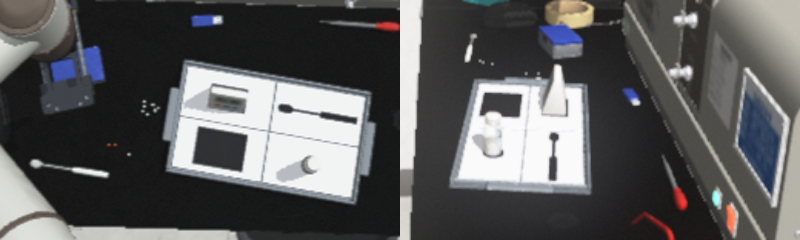

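Run:
```python
from h import *
for c in("side","top"):
    im,d=capture(c)
    v,u=np.mgrid[:480,:640];W=world(c,u,v,d)[d>0]
    for y0 in(.2,.26,.32,.38,.44):
        k=(abs(W[:,1]-y0)<.03)&(W[:,2]>.06)&(W[:,2]<.35)&(W[:,0]>.6)
        if k.sum(): print(c,y0,k.sum(),[(z,W[k&(abs(W[:,2]-z)<.03),0].min().round(3)) for z in(.09,.15,.2,.25,.3) if (k&(abs(W[:,2]-z)<.03)).any()])
```

```text
side 0.2 1369 [(0.09, np.float64(0.697)), (0.15, np.float64(0.697)), (0.2, np.float64(0.697)), (0.25, np.float64(0.697)), (0.3, np.float64(0.721))]
side 0.26 1244 [(0.09, np.float64(0.697)), (0.15, np.float64(0.697)), (0.2, np.float64(0.697)), (0.25, np.float64(0.698)), (0.3, np.float64(0.719))]
side 0.32 1873 [(0.09, np.float64(0.623)), (0.15, np.float64(0.623)), (0.2, np.float64(0.6)), (0.25, np.float64(0.6)), (0.3, np.float64(0.6))]
side 0.38 396 [(0.09, np.float64(0.626)), (0.15, np.float64(0.621)), (0.2, np.float64(0.602)), (0.25, np.float64(0.645)), (0.3, np.float64(0.625))]
side 0.44 266 [(0.25, np.float64(0.998)), (0.3, np.float64(0.998))]
top 0.2 4490 [(0.09, np.float64(0.694)), (0.15, np.float64(0.694)), (0.2, np.float64(0.694)), (0.25, np.float64(0.695)), (0.3, np.float64(0.716))]
top 0.26 4469 [(0.09, np.float64(0.694)), (0.15, np.float64(0.694)), (0.2, np.float64(0.694)), (0.25, np.float64(0.695)), (0.3, np.float64(0.713))]
top 0.32 4218 [(0.09, np.float64(0.694)), (0.15, np.float64(0.694)), (0.2, np.float64(0.602)), (0.25, np.float64(0.609)), (0.3, np.float64(0.602))]
top 0.38 1292 [(0.09, np.float64(0.947)), (0.15, np.float64(0.952)), (0.2, np.float64(0.669)), (0.25, np.float64(0.667)), (0.3, np.float64(0.995))]
top 0.44 1383 [(0.09, np.float64(0.988)), (0.15, np.float64(0.986)), (0.2, np.float64(0.986)), (0.25, np.float64(0.995)), (0.3, np.float64(0.995))]
```

```bash
python3 -m handwheel '{"steps":[[[0,0,-50],0],[[0,0,-90],0],[[0,0,-107],0],[[0,0,-109],0],[[0,0,-109],0],[[0,0,-109],0]]}'; python3 -m handwheel '{"steps":[[[0,0,0],0],[[0,0,0],0],[[0,0,0],0],[[0,0,0],0],[[0,0,0],0],[[0,0,0],0]]}' 40 25
```

```text
time: 15.32
ee_pos: [0.5806, 0.342, 0.0802]
ee_rot: [-0.002, 0.786, -0.618, 0.0]
contact_force: [-0.0, -0.4, -0.1]
opening: 0.997
grasp_force: 0.0
time: 16.08
ee_pos: [0.5799, 0.3414, 0.0783]
ee_rot: [-0.0, 0.786, -0.618, 0.0]
contact_force: [0.9, 1.2, 0.7]
opening: 0.647
grasp_force: 25.0
```

```bash
python3 -m handwheel '{"steps":[[[0,0,40],0],[[0,0,80],0],[[-10,0,90],0],[[-35,-40,90],-0.7],[[-60,-90,90],-1.4],[[-85,-140,90],-2.16],[[-105,-190,90],-2.16],[[-122,-235,90],-2.16],[[-125.1,-249.5,90],-2.16],[[-125.1,-249.5,90],-2.16],[[-125.1,-249.5,90],-2.16]]}'; python3 -m handwheel '{"steps":[[[0,0,-40],0],[[0,0,-70],0],[[0,0,-80],0],[[0,0,-82],0],[[0,0,-82],0],[[0,0,-82],0],[[0,0,-82],0]]}'
```

```text
time: 17.45
ee_pos: [0.4554, 0.0928, 0.1681]
ee_rot: [0.0, -0.657, 0.754, -0.0]
contact_force: [-0.5, 0.7, -0.5]
opening: 0.651
grasp_force: 25.0
time: 18.32
ee_pos: [0.455, 0.092, 0.0868]
ee_rot: [0.001, -0.657, 0.754, -0.0]
contact_force: [0.4, 0.8, -0.9]
opening: 0.647
grasp_force: 25.0
```

```bash
python3 -m handwheel '{"steps":[[[0,0,0],0],[[0,0,0],0],[[0,0,0],0],[[0,0,0],0]]}' 75; python3 -m handwheel '{"steps":[[[0,0,30],0],[[0,0,70],0],[[-10,50,70],0],[[-20,105,70],0],[[-30,160,70],0.14],[[-38,210,60],0.14],[[-41.7,236.2,45],0.14],[[-41.7,236.2,45],0.14],[[-41.7,236.2,45],0.14]]}' 35
python3 - <<'E'
from h import *
a,d=capture("top");b,_=capture("side")
save("v5.png",np.hstack([cv2.resize(a[190:310,190:450],(400,185),interpolation=2),cv2.resize(b[180:300,230:390],(400,300))[:185]]) if 0 else np.hstack([cv2.resize(a[190:310,190:350],(400,300)),cv2.resize(b[180:300,220:380],(400,300))]))
E
```

```text
time: 18.82
ee_pos: [0.4548, 0.0918, 0.0863]
ee_rot: [0.0, -0.657, 0.754, -0.0]
contact_force: [0.3, -0.4, -1.0]
opening: 0.849
grasp_force: 0.0
time: 19.95
ee_pos: [0.4129, 0.3274, 0.1312]
ee_rot: [-0.0, -0.666, 0.746, -0.0]
contact_force: [0.4, 0.2, 0.5]
opening: 0.404
grasp_force: 0.0
```

View pics/v5.png

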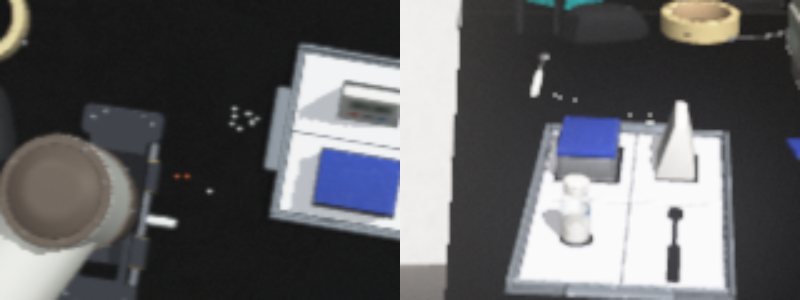

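Case and timer sit on their outlines (blue lid around (358,180) left, both upright right); the gripper straddles the scoop handle (white end at (165,222)). Descend and grip.

```bash
python3 -m handwheel '{"steps":[[[0,0,-30],0],[[0,0,-50],0],[[0,0,-57],0],[[0,0,-59],0],[[0,0,-59],0],[[0,0,-59],0]]}'; python3 -m handwheel '{"steps":[[[0,0,0],0],[[0,0,0],0],[[0,0,0],0],[[0,0,0],0],[[0,0,0],0],[[0,0,0],0]]}' 0 15; python3 -m handwheel '{"steps":[[[0,0,20],0],[[0,0,60],0],[[0,0,60],0],[[0,0,60],0]]}'
python3 - <<'E'
from h import *
a,d=capture("top");b,_=capture("side")
save("v6.png",np.hstack([cv2.resize(a[190:310,190:350],(400,300)),cv2.resize(b[160:250,220:340],(400,300))]))
E
```

```text
time: 20.8
ee_pos: [0.4133, 0.3284, 0.073]
ee_rot: [0.001, -0.666, 0.746, 0.0]
contact_force: [0.3, -0.0, 0.6]
opening: 0.399
grasp_force: 0.0
time: 21.55
ee_pos: [0.413, 0.3281, 0.0723]
ee_rot: [-0.0, -0.666, 0.746, 0.0]
contact_force: [0.8, 0.8, 0.7]
opening: 0.102
grasp_force: 15.0
time: 22.05
ee_pos: [0.4127, 0.3277, 0.1319]
ee_rot: [-0.0, -0.666, 0.746, 0.0]
contact_force: [0.5, -0.2, -0.6]
opening: 0.102
grasp_force: 15.0
```

View pics/v6.png

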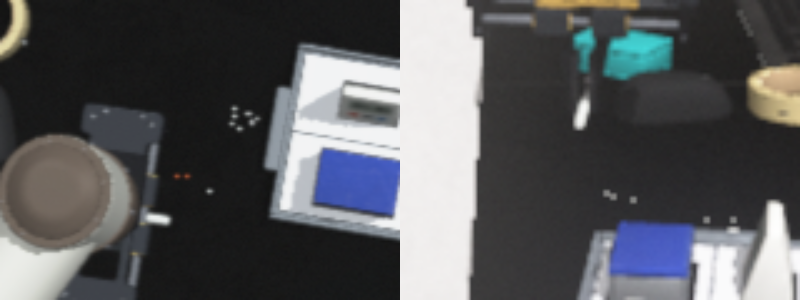

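```bash
python3 -m handwheel '{"steps":[[[0,0,40],0],[[10,-30,55],0],[[22,-80,55],0],[[34,-130,55],-0.14],[[46,-185,55],-0.14],[[58,-240,55],-0.14],[[70,-295,55],-0.14],[[82,-345,55],-0.14],[[94,-395,55],-0.14],[[102.4,-425.8,55],-0.14],[[102.4,-425.8,55],-0.14],[[102.4,-425.8,55],-0.14]]}'; python3 -m handwheel '{"steps":[[[0,0,-20],0],[[0,0,-50],0],[[0,0,-70],0],[[0,0,-70],0],[[0,0,-70],0]]}'
python3 - <<'E'
from h import *
a,d=capture("top");b,_=capture("side")
save("v7.png",np.hstack([cv2.resize(a[190:310,300:460],(400,300)),cv2.resize(b[200:320,240:400],(400,300))]))
E
```

```text
time: 23.65
ee_pos: [0.5149, -0.0975, 0.1864]
ee_rot: [-0.001, -0.657, 0.754, 0.001]
contact_force: [-0.3, 0.3, 0.3]
opening: 0.104
grasp_force: 15.0
time: 24.28
ee_pos: [0.5159, -0.097, 0.118]
ee_rot: [0.0, -0.657, 0.754, -0.0]
contact_force: [0.2, 0.3, 0.4]
opening: 0.102
grasp_force: 15.0
```

View pics/v7.png

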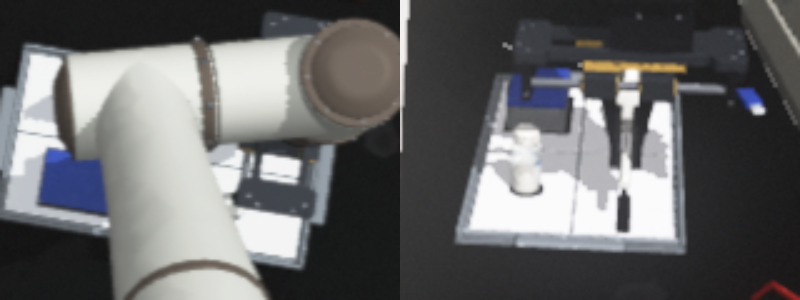

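```bash
python3 -m handwheel '{"steps":[[[0,0,-15],0],[[0,0,-28],0],[[0,0,-34],0],[[0,0,-36],0],[[0,0,-36],0],[[0,0,-36],0]]}'; python3 -m handwheel '{"steps":[[[0,0,0],0],[[0,0,0],0],[[0,0,0],0],[[0,0,0],0]]}' 30; python3 -m handwheel '{"steps":[[[0,0,20],0],[[0,0,60],0],[[0,0,110],0],[[0,-60,130],0],[[-30,-120,130],0],[[-80,-160,130],0],[[-130,-200,130],0],[[-160,-240,130],0],[[-160,-290,130],0],[[-160,-330,130],0],[[-160,-330,130],0],[[-160,-330,130],0]]}'
python3 - <<'E'
from h import *
a,d=capture("top");b,_=capture("side")
save("v8.png",np.hstack([cv2.resize(a[190:310,300:460],(400,300),interpolation=2),cv2.resize(b[200:320,240:400],(400,300),interpolation=2)]))
o=rect(a,"top",T["case"],.040,60,.5).astype(int);print("case",blobs((o[...,2]>110)&(o[...,2]>1.5*o[...,0]),T["case"],.5),T["case"])
save("v9.png",cv2.resize(rect(a,"top",(.4871,.0073),.008,200,.5),(600,600)))
E
```

```text
time: 25.12
ee_pos: [0.5157, -0.0977, 0.0816]
ee_rot: [0.0, -0.657, 0.754, -0.0]
contact_force: [0.6, 0.1, 1.1]
opening: 0.104
grasp_force: 15.0
time: 25.62
ee_pos: [0.5154, -0.0978, 0.0813]
ee_rot: [0.0, -0.657, 0.754, -0.0]
contact_force: [-0.1, -0.1, -0.1]
opening: 0.334
grasp_force: 0.0
time: 27.12
ee_pos: [0.355, -0.4273, 0.2108]
ee_rot: [0.0, -0.656, 0.754, 0.001]
contact_force: [1.2, 0.2, 0.5]
opening: 0.347
grasp_force: 0.0
case [(array([0.4537, 0.0932]), [56.9, 84.4], -7.8, 4629)] (0.4547, 0.0918)
```

View pics/v8.png

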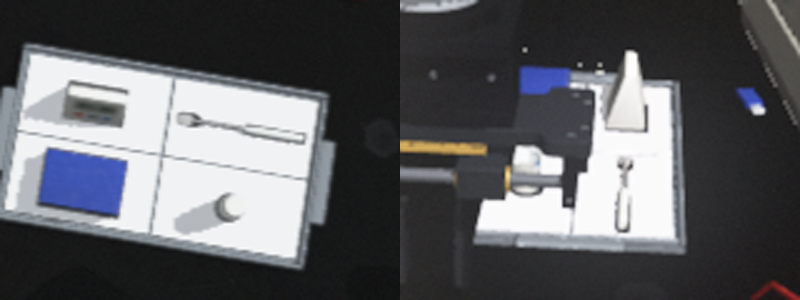

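View pics/v9.png

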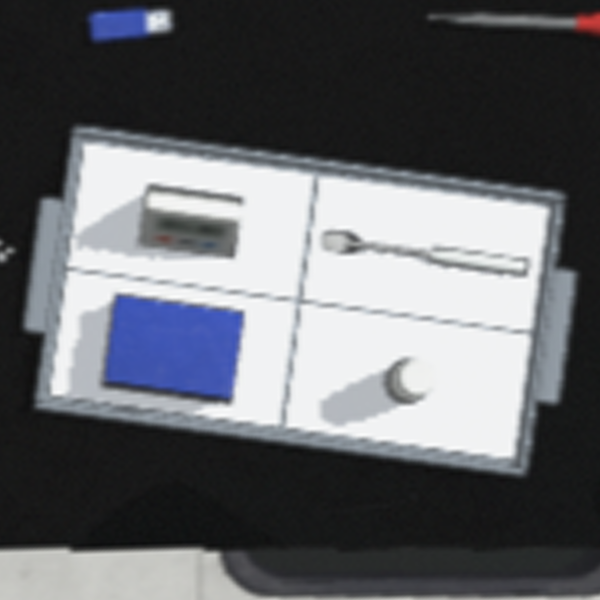

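Run:
```python
from h import *
a,d=capture("top");b,e=capture("side")
t=np.array(T["timer"]);al=np.radians(-7.9)
for c,D in(("top",d),("side",e)):
    v,u=np.mgrid[:480,:640];W=world(c,u.ravel(),v.ravel(),D.ravel());W=W[D.ravel()>0]
    L=W-[*t,0];lx=L[:,0]*np.cos(al)+L[:,1]*np.sin(al);ly=-L[:,0]*np.sin(al)+L[:,1]*np.cos(al)
    for z in(20,28,44,60):
        k=(abs(lx)<.04)&(abs(ly)<.05)&(abs(W[:,2]-z/1000)<.004)
        print(c,z,k.sum(),(np.percentile(lx[k],[5,50,95])*1000).round(),(np.percentile(ly[k],[5,95])*1000).round())
o=b[230:290,300:360];save("v10.png",cv2.resize(o,(600,600),interpolation=cv2.INTER_NEAREST))
```

```text
top 20 37 [-20. -17.  16.] [-25.  32.]
top 28 32 [-18. -15.  13.] [-25.  29.]
top 44 42 [-12. -10.  10.] [-26.  29.]
top 60 87 [-6. -1.  7.] [-27.  29.]
side 20 53 [-16.  -4.  18.] [-35.  12.]
side 28 60 [-13.   3.  18.] [-35.  15.]
side 44 43 [-8.  5. 14.] [-35.  17.]
side 60 49 [-3.  4. 11.] [-35.  23.]
```

View pics/v10.png

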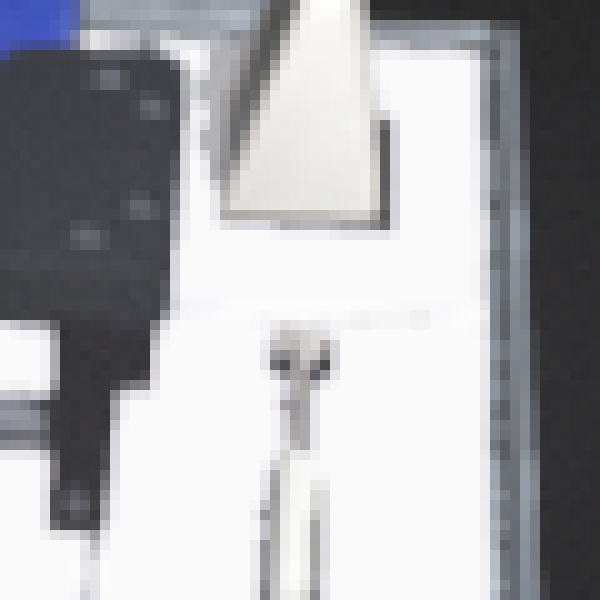

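```bash
python3 -c "
from workcell import arm
print(arm.hand_in())"
```

```text
the job is handed in; nothing more can be done
None
```

The vial, case, timer and scoop are each set on their own cards, and the job is handed in after about 28 s on the robot's clock; the last pictures showed all four upright or flat, lined up and on their silhouettes (measured: case about 2 mm off centre, timer base within about 2 mm across its width), but `hand_in()` returned no verdict.

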